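Weigh out a customer's snack pails

TASK

Someone left a mug on the scale: stand it fully on the cork coaster. Then weigh out the customer's order: lift snack pails off their hooks and stand them upright on the scale's pan, gently and without ever pushing the pan down to its stop, until the pointer rests in the green band; leave the pails you do not need hanging on the hooks. Do not disturb the sugar jar, the napkin box or the plant, and have the mug still on its coaster at the end.

Things in the scene. Friction and masses are not known exactly. Their poses are not given: they have to be found in the camera images.
- pail0: lidded zinc snack pail, 118 mm tall, yellow lid 63 mm wide with its top 60 mm up, foot 52 mm wide; 110 to 205 g. Over the lid a rigid U-shaped bail of 8 mm wire in its y-z plane, 36 mm wide outside along y (20 mm inside), top bar's underside 110 mm up: pinch the legs along y from above. Hangs at first with a hook running along x under the bar; may be absent. Origin: centre of underside.
- pail1: lidded zinc snack pail, 118 mm tall, yellow lid 63 mm wide with its top 60 mm up, foot 52 mm wide; 110 to 205 g. Over the lid a rigid U-shaped bail of 8 mm wire in its y-z plane, 36 mm wide outside along y (20 mm inside), top bar's underside 110 mm up: pinch the legs along y from above. Hangs at first with a hook running along x under the bar; may be absent. Origin: centre of underside.
- pail2: lidded zinc snack pail, 118 mm tall, yellow lid 63 mm wide with its top 60 mm up, foot 52 mm wide; 110 to 205 g. Over the lid a rigid U-shaped bail of 8 mm wire in its y-z plane, 36 mm wide outside along y (20 mm inside), top bar's underside 110 mm up: pinch the legs along y from above. Hangs at first with a hook running along x under the bar; may be absent. Origin: centre of underside.
- pail3: lidded zinc snack pail, 118 mm tall, yellow lid 63 mm wide with its top 60 mm up, foot 52 mm wide; 110 to 205 g. Over the lid a rigid U-shaped bail of 8 mm wire in its y-z plane, 36 mm wide outside along y (20 mm inside), top bar's underside 110 mm up: pinch the legs along y from above. Hangs at first with a hook running along x under the bar; may be absent. Origin: centre of underside.
- pail4: lidded zinc snack pail, 118 mm tall, yellow lid 63 mm wide with its top 60 mm up, foot 52 mm wide; 110 to 205 g. Over the lid a rigid U-shaped bail of 8 mm wire in its y-z plane, 36 mm wide outside along y (20 mm inside), top bar's underside 110 mm up: pinch the legs along y from above. Hangs at first with a hook running along x under the bar; may be absent. Origin: centre of underside.
- pail5: lidded zinc snack pail, 118 mm tall, yellow lid 63 mm wide with its top 60 mm up, foot 52 mm wide; 110 to 205 g. Over the lid a rigid U-shaped bail of 8 mm wire in its y-z plane, 36 mm wide outside along y (20 mm inside), top bar's underside 110 mm up: pinch the legs along y from above. Hangs at first with a hook running along x under the bar; may be absent. Origin: centre of underside.
- rack: fixed rack: wooden foot, dark crossbar along y 245 mm up between posts at y = -245 and 245 mm. Origin: on the counter under the crossbar's middle, z up. Six brass hooks (8 mm wire) point along -x.
- rack_dip (a point): middle of the row of hook dips, at rack x = -65 mm, 241 mm up; axes as the rack's. Hooks lie at y = -195, -117, -39, 39, 117, 195 mm from it. A hung bail's top bar rests in a dip (pail origin 131 mm above the counter). Past the dip the hook rises to a tip at x = -25 mm, top 18 mm above the dip: raise a pail 20 to 35 mm, then draw it along -x over 40 mm.
- scale: fixed white spring scale: square steel pan over a low base; at y = -111 to -165 mm a white column up to 212 mm high, whose +x face has black ticks, a green band under them and a red zone below; the pan's black pointer sinks along that face. Origin: on the counter under the pan's centre, z up.
- pan_top (a point): centre of the upper face of the scale's pan (190 x 190 mm, with a rim 8 mm high), 80 mm above the counter when empty; moves down with the pan; axes as the scale's.
- pan (a joint): how far the pan has sunk, m: 0 empty, stop at 0.060. Spring 200 N/m (4.9 mm per 100 g), damped, rests within a second. The pointer stands in the green band from 0.0196 to 0.0304 (400 to 620 g), in the red zone beyond that.
- mug: blue ceramic coffee mug, 64 mm outer diameter, 85 mm tall, handle at its own +y, about 250 g, standing on the scale's pan at the start. Origin: centre of its underside, z up.
- coaster: fixed round cork coaster, 120 mm diameter, 6 mm thick, on the counter. Origin: centre of its underside.
- sugar: glass sugar jar with steel cap, 64 mm diameter, 120 mm tall, not to be disturbed. Origin: centre of its underside.
- napkins: black napkin box, 100 x 130 mm, 64 mm tall, not to be disturbed. Origin: centre of its underside.
- plant: green plant in a white pot, 96 mm wide, about 160 mm tall, not to be disturbed. Origin: centre of its underside.
Things that resemble listed ones, but are neither listed nor needed, are in the scene too. Leave any purple or red look-alike of the pail0 alone.

How it is judged:
By the outcome, as a careful person would: the job done as asked, in the order asked, and still so for the second after the job is handed in, with the robot touching nothing.
Of pail0, pail1, pail2, pail3, pail4, pail5 only 4 to 6 are there at a start; the rules pass over those that are not, and their reading is None.
At some moment in a run one of mug may be knocked a few centimetres aside while the robot is not near it.
It also fails if it takes over 210 s, if anything falls off the work surface, if the arm or the gripper's body presses on something with over 40 N, if the wrist force passes 120 N, or if a joint passes its speed limit or range.

ROBOT

A 6-joint arm with a two-finger parallel gripper is mounted at the origin on the work surface. World frame = base frame: x ahead of the robot, y to its left, z up, the work surface at z = 0. Lengths are in mm, angles in rad, forces in N, time in s.
With the tool pointing down it reaches from about 275 to 750 mm from the base axis. Payload 10.2 kg.
Tool frame: the origin (TCP) lies midway between the tips of the shut fingers; the grasp point (between the pads) lies 19 mm behind it; z points along the fingers, y is the line along which they close (so a half turn about z gives the same grasp; the last joint's range is limited). The gripper opens to 85 mm and grips with 20 to 120 N. Pads are 22 mm wide; open, the fingers measure 114 mm over their backs; the gripper's body (76 mm by 85 mm) begins 54 mm behind the grasp point. The pads swing forward as they close: fully open they stand 13 mm farther back than shut.
Start: joints at [-1.464, 0.313, 1.498, -0, 1.331, -0.223], TCP at [170.011, -496.717, 231.294] pointing down, gripper open.
Joint ranges: [-2.94, 2.94], [-0.97, 2.17], [0.19, 2.56], [-1.23, 4.37], [0.02, 3.11], [-2.88, 2.88]. Speed limits (rad/s): [2.39, 2.39, 3.01, 3.14, 3.14, 3.14].

INTERFACE

Orientations are given as a unit quaternion [w, x, y, z].
In Python, from rig import ctrl, capture, camera_info gives the robot as it stands.
- The arm moves only by the tool apply_moves, never from a script. Its argument "targets" is a list of rows, each a list of 3 entries, a list of its own where there are three numbers: the finger opening in mm, from 0 to 85.4, then the shift along the world's x, y, z in mm, then the turn, a rotation vector about the world's x, y, z in degrees. In form: [[grip, [dx, dy, dz], [rx, ry, rz]], ...]. A call has 1 to 20 rows; each row is the pose to reach, as a shift and turn from the pose commanded when the call began; what a row does not reach only later rows make up. A row lasts 1/10 s, in which the tool goes at most 50 mm and 8.59 degrees, less where a joint would pass 70% of its speed; a pose out of reach is approached as far as the arm can. A call with a gripper value outside its range is refused whole. The fingers move at their own pace and stop on an object; "squeeze" is the grip in N (left out, the last holds). Time passes only in rows, so rows that repeat a pose let the fingers close. It gives the time, the measured TCP pose, the force, the opening and the grip force at its end, in the units of the state.
- ctrl.sense(): the state, without advancing time (a new reading comes with each control period).
- capture(name): name is "scene" or "top" or "wrist"; returns (picture, depth): 420x560x3 uint8, blue, green, red; 420x560 float32, mm along the optical axis (not along the pixel's ray), 0 where there is no reading.
- camera_info(name): a dict with "vfov" (degrees; the focal length in pixels is half the picture's height over the tangent of half this angle, whatever the lens; pixels are square), "cx", "cy" (the principal point, pixels), "extrinsics" (4x4, takes a point from camera to world coordinates). Camera axes: x right, y down, z forward; pixel columns grow to the right and rows downward; lengths in mm; the calibration is good to about 2 mm. The wrist camera is an equidistant fisheye: a pixel r from the principal point sees the ray r / f radians off the axis. A picture is of the moment at which its call begins: read the wrist's pose just before it. camera_info takes no time and is no camera call; for the wrist camera it gives the pose at the moment of the call.
- ctrl.finish_job(): hands the job in; it is judged then, once.
The state is a dict: "time_s": time; "joints": joint angles; "dq": joint speeds; "tau": joint torques, N m; "eef_pos": TCP position; "ee_rot": TCP orientation; "force": force on the tool from outside, world axes, zero at the start; "wrist_torque": the same for the moment, N m; "grip_width": opening from 0.0 (shut) to 1.0 (fully open); "grip_force": force on a finger pad.
Only numpy, scipy, OpenCV 4.12 (cv2) and the standard library are available. Lean on these libraries where they do the work, as an engineer would, in place of code of your own. Each camera call takes 0.05 s, during which the arm holds its last target. There are 200 camera calls.

## Working session

There is one attempt and no reset: what is moved stays moved. The work goes in short steps, Python scripts to look and compute and a tool call to move; the robot and the scene stay as the last step left them, time stands still between calls to the robot, and variables do not carry over. Pictures are saved under pics/ and viewed, at most 14 in all, crops included, and the job is handed in when it is done.

Besides the shell and the picture viewer there is one more tool, called after "Emit:" in YAML: its name, and indented under it one key for each argument. apply_moves: Moves the arm, as the interface text tells. Its arguments: {"type":"object","properties":{"targets":{"type":"array","items":{"type":"array"}},"squeeze":{"type":"number"}},"required":["targets"]}

```bash
mkdir -p pics
cat > h.py <<'E'
import numpy as np, cv2
from rig import ctrl, capture, camera_info
def snap(name,fn=None):
    ci=camera_info(name); im,d=capture(name)
    if fn: cv2.imwrite('pics/'+fn,im)
    return im,d,ci
def pts(d,ci):
    h,w=d.shape; f=h/2/np.tan(np.radians(ci['vfov'])/2)
    v,u=np.mgrid[:h,:w]; p=np.stack([(u-ci['cx'])/f*d,(v-ci['cy'])/f*d,d],-1)
    E=np.array(ci['extrinsics']); return p@E[:3,:3].T+E[:3,3]
E
python3 - <<'E'
from h import *
for n in ('scene','top'):
    im,d,ci=snap(n,n+'0.png'); np.savez(n+'0.npz',im=im,d=d,P=pts(d,ci)); print(n,ci)
s=ctrl.sense(); print(s['time_s'],s['eef_pos'],s['ee_rot'],s['grip_width'])
E
```

```text
scene {'vfov': 45.331059875518626, 'cx': 278.5864912087196, 'cy': 217.6903675756226, 'extrinsics': array([[ 8.86550506e-01,  3.43323846e-01, -3.10091821e-01,
         9.79137462e+02],
       [ 4.62573434e-01, -6.68483771e-01,  5.82370386e-01,
        -6.54719647e+02],
       [-7.34970895e-03, -6.59740999e-01, -7.51457116e-01,
         1.11596150e+03],
       [ 0.00000000e+00,  0.00000000e+00,  0.00000000e+00,
         1.00000000e+00]])}
top {'vfov': 47.65076798795545, 'cx': 285.6043287255513, 'cy': 210.63653832910376, 'extrinsics': array([[-1.46035383e-02, -9.93906250e-01,  1.09257053e-01,
         4.33829426e+02],
       [-9.99764073e-01,  1.62713412e-02,  1.43889552e-02,
         9.43181300e+01],
       [-1.60790313e-02, -1.09021147e-01, -9.93909379e-01,
         1.37371339e+03],
       [ 0.00000000e+00,  0.00000000e+00,  0.00000000e+00,
         1.00000000e+00]])}
0.1 [ 169.99554783 -496.47441515  230.77348507] [-5.95451627e-04  9.86433740e-01  1.64158824e-01  5.45503355e-05] 0.9999595623262154
```

View pics/scene0.png

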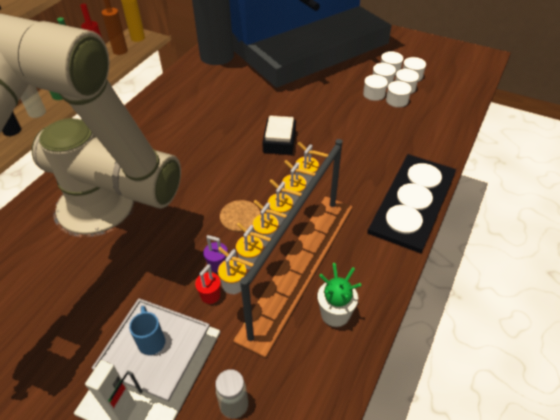

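View pics/top0.png

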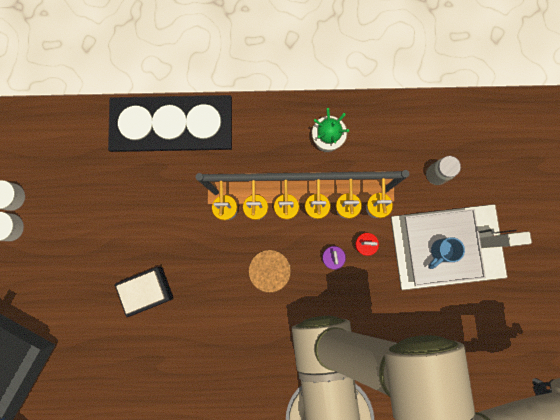

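Top view:
- Yellow-lidded pails hang at (224,207), (255,207), (286,206), (317,205), (348,205) and (380,205).
- The purple look-alike is at (333,257) and the red one at (367,244); I leave both alone.
- The mug is the only blue item, at (451,249), with its handle toward (433,265).
- The coaster is at (269,271), the pan at (443,247), the sugar jar at (447,169) and the napkin box at (143,291).

Next I measure these.

Run:
```python
from h import *
np.set_printoptions(precision=1,suppress=True)
for n in ('top','scene'):
    z=np.load(n+'0.npz'); im,d,P=z['im'],z['d'],z['P']
    hsv=cv2.cvtColor(im,cv2.COLOR_BGR2HSV); H,S,V=hsv[...,0],hsv[...,1],hsv[...,2]; Z=P[...,2]
    print(n)
    m=((H>20)&(H<32)&(S>150)&(Z>160)&(Z<205)&(d>0)).astype(np.uint8)
    k,l,st,c=cv2.connectedComponentsWithStats(m)
    for i in range(1,k):
        if st[i,4]>25: q=P[l==i]; print('lid',c[i],st[i,4],q.mean(0),q.min(0)[:2],q.max(0)[:2])
    m=(H>95)&(H<115)&(S>80)&(Z>50)&(Z<180)&(P[...,1]<-150)&(P[...,0]>250)
    q=P[m]; print('mug',len(q),q.min(0),q.max(0)); r=q[q[:,2]>q[:,2].max()-8]; print(' rim',r.mean(0),r.min(0),r.max(0),np.histogram(q[:,2],8))
    print(' circ',cv2.minEnclosingCircle(r[:,:2].astype(np.float32)))
    m=(H>8)&(H<20)&(Z<15)&(Z>2)&(d>0)&(V>110); k,l,st,c=cv2.connectedComponentsWithStats(m.astype(np.uint8))
    for i in range(1,k):
        if st[i,4]>300: q=P[l==i].astype(np.float32); print('coaster?',c[i],st[i,4],q.mean(0),cv2.minEnclosingCircle(q[:,:2]))
    for nm,lo,hi in(('purple',130,165),('red',0,5)):
        m=(H>=lo)&(H<=hi)&(S>120)&(Z>30)&(Z<130)&(P[...,0]>250)&(P[...,1]>-150); q=P[m]
        if len(q): print(nm,q.mean(0),q.min(0),q.max(0))
    m=(S<60)&(V>80)&(Z>70)&(Z<86)&(P[...,1]<-80)&(P[...,0]>200)&(P[...,0]<700); 
    m=cv2.morphologyEx(m.astype(np.uint8),cv2.MORPH_OPEN,np.ones((3,3)));q=P[m>0].astype(np.float32); print('pan',len(q),cv2.minAreaRect(q[:,:2]),np.median(q[:,2]))
    m=(Z>190)&(Z<225)&(P[...,1]<-200)&(P[...,0]>250)&(S<60);q=P[m]; print('col',q.mean(0),q.min(0),q.max(0)) if len(q) else 0
    m=(Z>228)&(Z<265)&(P[...,0]>400)&(V<90);q=P[m].astype(np.float32); print('bar',q.mean(0),cv2.minAreaRect(q[:,:2]))
    m=(Z>15)&(Z<230)&(P[...,0]>400)&(P[...,1]<-100)&(V>100)&(P[...,0]>560);q=P[m]; print('sugar',q.mean(0),q.min(0),q.max(0)) if len(q) else 0
```

```text
top
lid [377.4 206.1] 321 [ 571.6 -118.1  190.7] [ 544.2 -153.3] [605.3 -92.2]
lid [225.1 207.9] 344 [573.3 263.2 191. ] [545.2 235.6] [606.4 296.4]
lid [255.5 207.5] 346 [573.  186.7 190.9] [544.3 157.8] [605.1 218.7]
lid [286.  207.1] 337 [572.7 110.2 190.9] [545.  80.] [603.9 140.6]
lid [316.6 206.5] 353 [573.   33.7 190.9] [544.    2.4] [604.6  62.8]
lid [347.2 206.2] 335 [572.4 -42.7 190.7] [545.  -75.3] [603.8 -14.8]
mug 697 [ 415.1 -340.    64.7] [ 491.1 -260.2  160.2]
 rim [ 457.6 -306.4  153.8] [ 432.5 -339.9  152.3] [ 491.  -279.7  160.2] (array([162,  58,  67,  58,  72,  70, 113,  97]), array([ 64.7,  76.7,  88.6, 100.5, 112.5, 124.4, 136.4, 148.3, 160.2]))
 circ ((462.0380554199219, -309.3453369140625), 30.92486000061035)Traceback (most recent call last):
  File "<stdin>", line 16, in <module>
cv2.error: OpenCV(4.12.0) /io/opencv/modules/imgproc/src/shapedescr.cpp:201: error: (-215:Assertion failed) count >= 0 && (depth == CV_32F || depth == CV_32S) in function 'minEnclosingCircle'
```

```bash
sed -i 's/return p@E\[:3,:3\].T+E\[:3,3\]/return (p@E[:3,:3].T+E[:3,3]).astype(np.float32)/' h.py
python3 - <<'E'
from h import *
np.set_printoptions(precision=1,suppress=True)
for n in ('top','scene'):
    z=np.load(n+'0.npz'); im,d,P=z['im'],z['d'],z['P'].astype(np.float32)
    hsv=cv2.cvtColor(im,cv2.COLOR_BGR2HSV); H,S,V=hsv[...,0],hsv[...,1],hsv[...,2]; Z=P[...,2]
    print(n)
    for i,y in enumerate([-123,-45,32.6,110.3,188.2,266]):
        m=(abs(P[...,1]-y)<38)&(Z>228)&(Z<262)&(P[...,0]>545)&(P[...,0]<610)&(S<70); q=P[m]
        if len(q)>4: r=cv2.minAreaRect(q[:,:2]); print('bail',i,len(q),q.mean(0),q.min(0),q.max(0),r[0],r[1],r[2])
    m=(H>95)&(H<115)&(S>80)&(Z>75)&(Z<170)&(P[...,1]<-150)&(P[...,0]>250); q=P[m]
    r=q[q[:,2]>q[:,2].max()-9]; print('mug rim',cv2.minEnclosingCircle(r[:,:2]))
    c=cv2.minEnclosingCircle(r[:,:2])[0]; e=q[(np.hypot(*(q[:,:2]-c).T)>37)]; print('handle',len(e),e.mean(0),e.min(0),e.max(0))
    m=(H>8)&(H<20)&(Z<15)&(Z>2)&(d>0)&(V>110)&(abs(P[...,0]-400)<120)&(abs(P[...,1]-130)<120); k,l,st,c=cv2.connectedComponentsWithStats(m.astype(np.uint8))
    for i in range(1,k):
        if st[i,4]>300: q=P[l==i]; print('coaster?',c[i],st[i,4],q.mean(0),cv2.minEnclosingCircle(q[:,:2]))
    for nm,lo,hi in(('purple',130,165),('red',0,5)):
        m=(H>=lo)&(H<=hi)&(S>120)&(Z>30)&(Z<130)&(P[...,0]>250)&(P[...,1]>-150)&(P[...,0]<570); q=P[m]
        if len(q): print(nm,q.mean(0),q.min(0),q.max(0))
    m=(S<60)&(V>80)&(Z>60)&(Z<86)&(P[...,1]<-80)&(P[...,0]>200)&(P[...,0]<700); 
    m=cv2.morphologyEx(m.astype(np.uint8),cv2.MORPH_OPEN,np.ones((3,3)));q=P[m>0]; print('pan',len(q),cv2.minAreaRect(q[:,:2]),np.median(q[:,2]))
    m=(Z>190)&(Z<225)&(P[...,1]<-200)&(P[...,0]>250)&(S<60)&(P[...,0]<560);q=P[m]; print('col',q.mean(0),cv2.minAreaRect(q)) if len(q) and 0 else print('col',q.mean(0),q.min(0),q.max(0))
    m=(Z>236)&(Z<265)&(P[...,0]>610)&(V<90);q=P[m]; print('bar',q.mean(0),cv2.minAreaRect(q[:,:2]))
    m=(Z>90)&(Z<135)&(P[...,1]<-200)&(P[...,0]>560);q=P[m]; print('sugar',q.mean(0),q.min(0),q.max(0)) if len(q) else 0
E
```

```text
topTraceback (most recent call last):
  File "<stdin>", line 9, in <module>
cv2.error: OpenCV(4.12.0) /io/opencv/modules/imgproc/src/convhull.cpp:143: error: (-215:Assertion failed) total >= 0 && (depth == CV_32F || depth == CV_32S) in function 'convexHull'
```

Run:
```python
import cv2
a=cv2.imread('pics/top0.png')[185:295,190:540]; b=cv2.imread('pics/scene0.png')[140:420,70:350]
cv2.imwrite('pics/c1.png',cv2.resize(a,None,fx=2.28,fy=2.28,interpolation=cv2.INTER_CUBIC))
cv2.imwrite('pics/c2.png',cv2.resize(b,None,fx=2.1,fy=2.1,interpolation=cv2.INTER_CUBIC))
```

```text
(no output)
```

View pics/c2.png

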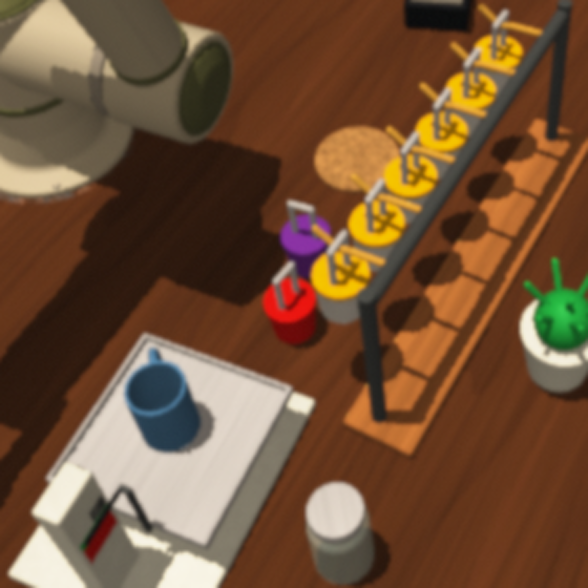

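View pics/c1.png

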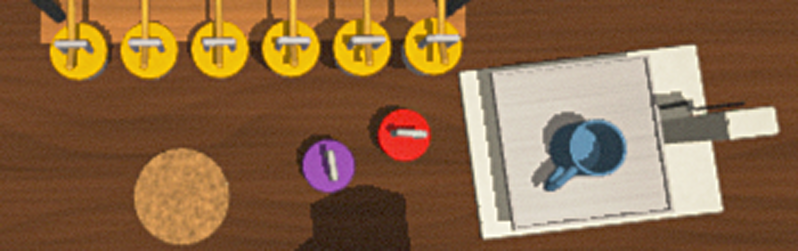

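The crops show six yellow-lidded pails on hooks, the mug on the pan with its handle pointing to -x and +y, and the purple and red look-alikes standing on the counter.

```bash
cat > m.py <<'E'
from h import *
import sys
np.set_printoptions(precision=1,suppress=True)
A=lambda q: np.ascontiguousarray(q[:,:2],dtype=np.float32)
for n in ('top','scene'):
    z=np.load(n+'0.npz'); im,d,P=z['im'],z['d'],z['P'].astype(np.float32)
    hsv=cv2.cvtColor(im,cv2.COLOR_BGR2HSV); H,S,V=hsv[...,0],hsv[...,1],hsv[...,2]; Z=P[...,2]
    print(n)
    for i,y in enumerate([-123,-45,32.6,110.3,188.2,266]):
        m=(abs(P[...,1]-y)<38)&(Z>228)&(Z<262)&(P[...,0]>545)&(P[...,0]<610)&(S<70); q=P[m]
        if len(q)>4: r=cv2.minAreaRect(A(q)); print('bail',i,len(q),q.mean(0),q.min(0),q.max(0),r)
    m=(H>95)&(H<115)&(S>80)&(Z>75)&(Z<170)&(P[...,1]<-150)&(P[...,0]>250); q=P[m]
    r=q[q[:,2]>q[:,2].max()-9]; c=cv2.minEnclosingCircle(A(r)); print('mug rim',c,r[:,2].mean())
    e=q[(np.hypot(*(q[:,:2]-c[0]).T)>37)]; print('handle',len(e),e.mean(0),e.min(0),e.max(0))
    m=(H>8)&(H<20)&(Z<15)&(Z>2)&(d>0)&(V>110)&(abs(P[...,0]-400)<120)&(abs(P[...,1]-130)<120); k,l,st,c=cv2.connectedComponentsWithStats(m.astype(np.uint8))
    for i in range(1,k):
        if st[i,4]>300: q=P[l==i]; print('coaster?',c[i],st[i,4],q.mean(0),cv2.minEnclosingCircle(A(q)))
    for nm,lo,hi in(('purple',130,165),('red',0,5)):
        m=(H>=lo)&(H<=hi)&(S>120)&(Z>30)&(Z<130)&(P[...,0]>250)&(P[...,1]>-150)&(P[...,0]<570); q=P[m]
        if len(q): print(nm,q.mean(0),q.min(0),q.max(0))
    m=(S<60)&(V>80)&(Z>60)&(Z<86)&(P[...,1]<-80)&(P[...,0]>200)&(P[...,0]<700)
    m=cv2.morphologyEx(m.astype(np.uint8),cv2.MORPH_OPEN,np.ones((3,3)));q=P[m>0]; print('pan',len(q),cv2.minAreaRect(A(q)),np.median(q[:,2]))
    m=(Z>190)&(Z<225)&(P[...,1]<-200)&(P[...,0]>250)&(S<60)&(P[...,0]<560);q=P[m]; print('col',q.mean(0),q.min(0),q.max(0))
    m=(Z>236)&(Z<265)&(P[...,0]>610)&(P[...,0]<700)&(V<90);q=P[m]; print('bar',q.mean(0),cv2.minAreaRect(A(q)))
    m=(Z>90)&(Z<135)&(P[...,1]<-200)&(P[...,0]>560);q=P[m]; print('sugar',q.mean(0),q.min(0),q.max(0)) if len(q) else 0
E
python3 m.py
```

```text
top
bail 0 48 [ 576.2 -122.   246.6] [ 572.6 -138.4  228.9] [ 579.7 -105.6  252.4] ((576.2591552734375, -122.0140380859375), (7.019503116607666, 32.79617691040039), 0.44259682297706604)
bail 1 49 [575.5 -44.  245.8] [572.5 -62.3 229.1] [578.5 -28.1 253.8] ((575.3304443359375, -45.213584899902344), (34.19666290283203, 5.9385085105896), 89.37479400634766)
bail 2 47 [576.4  33.2 246.9] [572.5  16.3 228.1] [579.8  49.8 252.8] ((576.3801879882812, 33.090675354003906), (7.24096155166626, 33.481319427490234), 1.2394986152648926)
bail 3 43 [575.6 110.9 247.2] [572.2  95.1 230. ] [578.4 126.1 252.3] ((575.415283203125, 110.61346435546875), (31.080467224121094, 6.125664234161377), 89.51411437988281)
bail 4 47 [576.6 188.  247.8] [572.8 171.3 233.3] [580.3 204.8 252.8] ((576.407470703125, 188.03857421875), (33.5251579284668, 7.2171525955200195), 88.50052642822266)
bail 5 45 [576.2 264.3 246.2] [573.4 248.1 228.1] [579.  281.8 254. ] ((576.2157592773438, 264.9635009765625), (33.69831085205078, 5.522566795349121), 89.75586700439453)
mug rim ((462.0240783691406, -309.3400573730469), 30.92787551879
[... 1848 characters left out ...]
431.9 -276.5  137.2] [ 421.6 -282.6  107.2] [ 438.7 -266.6  144.8]
coaster? [238.4 214. ] 915 [409.1 163.3   7.4] ((409.7623291015625, 164.68270874023438), 65.92837524414062)
purple [450.5 -26.7  58.1] [416.8 -50.8  30.7] [480.   14.5  67.6]
red [ 489.8 -115.9   58.2] [ 453.1 -142.2   30. ] [514.9 -79.8 109.4]
pan 5345 ((499.1606750488281, -318.6028747558594), (298.7152404785156, 277.3253173828125), 32.19108963012695) 68.38266
col [ 490.4 -457.8  208.8] [ 467.8 -483.8  190.1] [ 503.8 -428.6  217.1]
bar [645.   35.7 253.3] ((643.227294921875, 68.24174499511719), (18.55224609375, 504.9971923828125), 0.05683162435889244)
sugar [ 689.5 -331.8  114.9] [ 657.4 -359.1   90.1] [ 716.6 -299.6  126.8]
```

Emit:
apply_moves:
  targets:
    - [85,[293,187,20],[0,0,-64]]
    - [85,[293,187,20],[0,0,-64]]
    - [85,[293,187,20],[0,0,-64]]
    - [85,[293,187,20],[0,0,-64]]
    - [85,[293,187,20],[0,0,-64]]
    - [85,[293,187,20],[0,0,-64]]
    - [85,[293,187,20],[0,0,-64]]
    - [85,[293,187,20],[0,0,-64]]
    - [85,[293,187,20],[0,0,-64]]
    - [85,[293,187,20],[0,0,-64]]
    - [85,[293,187,20],[0,0,-64]]
  squeeze: 40

```text
time_s: 1.2
eef_pos: [462.3, -310.2, 251.0]
ee_rot: [-0.0, 0.924, -0.383, -0.0]
force: [-0.2, 0.1, -0.4]
grip_width: 0.997
grip_force: 0.0
```

Run:
```python
from h import *
np.set_printoptions(precision=1,suppress=True)
ci=camera_info('top'); f=210/np.tan(np.radians(ci['vfov'])/2); E=np.array(ci['extrinsics'])
def ray(u,v,z):
    r=E[:3,:3]@[(u-ci['cx'])/f,(v-ci['cy'])/f,1]; return E[:3,3]+r*(z-E[2,3])/r[2]
c=[ray(190+x/2.28,185+y/2.28,75) for x,y in((492,70),(648,57),(668,209),(512,230))]
print(np.array(c),np.mean(c,0))
im,d,w=snap('wrist','w1.png'); s=ctrl.sense(); print(s['eef_pos'],s['ee_rot'],s['joints'],np.array(w['extrinsics']),w['vfov'],w['cx'],w['cy'])
im,d,ci2=snap('scene'); P=pts(d,ci2); h=cv2.cvtColor(im,cv2.COLOR_BGR2HSV)
m=(h[...,0]>95)&(h[...,0]<115)&(h[...,1]>80)&(P[...,2]>75)&(P[...,2]<170)&(P[...,1]<-150)&(P[...,0]>250); q=P[m];print(len(q),q.min(0),q.max(0))
```

```text
[[ 557.3 -215.2   75. ]
 [ 569.9 -401.9   75. ]
 [ 389.3 -414.9   75. ]
 [ 367.4 -230.7   75. ]] [ 471.  -315.7   75. ]
[ 462.2 -310.4  251.1] [-0.   0.9 -0.4 -0. ] [-0.8  0.4  1.4 -0.   1.4  1.6] [[  -0.7   -0.7   -0.2  513.8]
 [  -0.7    0.7    0.2 -360.8]
 [   0.     0.3   -1.   393. ]
 [   0.     0.     0.     1. ]] 65.70646984690485 277.30081268687417 204.6867907726685
1008 [ 423.9 -343.7   75.2] [ 496.4 -267.8  156.1]
```

View pics/w1.png

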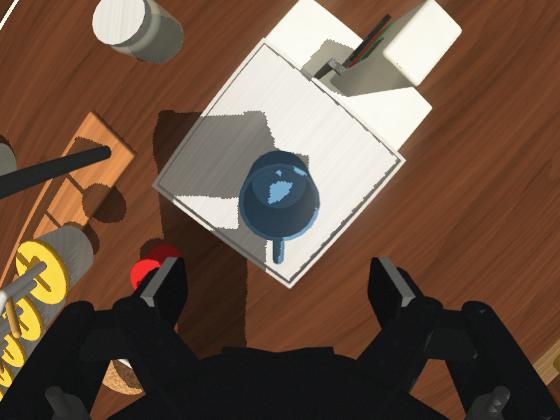

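The wrist view shows the mug centred between the fingers at (279,195), with its handle at (278,250), perpendicular to the closing line. I descend and grip.

Emit:
apply_moves:
  targets:
    - [85,[0,0,-50],[0,0,0]]
    - [85,[0,0,-90],[0,0,0]]
    - [85,[0,0,-120],[0,0,0]]
    - [85,[0,0,-143],[0,0,0]]
    - [85,[0,0,-143],[0,0,0]]
    - [50,[0,0,-143],[0,0,0]]
    - [50,[0,0,-143],[0,0,0]]
    - [50,[0,0,-143],[0,0,0]]
    - [50,[0,0,-143],[0,0,0]]
    - [50,[0,0,-143],[0,0,0]]
    - [50,[0,0,-143],[0,0,0]]
    - [50,[0,0,-143],[0,0,0]]
    - [50,[0,0,-143],[0,0,0]]
  squeeze: 40

```text
time_s: 2.6
eef_pos: [463.2, -309.8, 108.4]
ee_rot: [0.0, 0.924, -0.384, 0.0]
force: [0.2, -2.0, 0.5]
grip_width: 0.726
grip_force: 50.1
```

Emit:
apply_moves:
  targets:
    - [50,[0,0,15],[0,0,0]]
    - [50,[0,0,40],[0,0,0]]
    - [50,[0,0,75],[0,0,0]]
    - [50,[0,0,105],[0,0,0]]
    - [50,[-25,30,115],[0,0,5]]
    - [50,[-40,70,115],[0,0,11]]
    - [50,[-52,115,115],[0,0,17]]
    - [50,[-52,160,115],[0,0,23]]
    - [50,[-52,205,115],[0,0,29]]
    - [50,[-52,250,115],[0,0,35]]
    - [50,[-52,295,115],[0,0,41]]
    - [50,[-52,340,115],[0,0,45]]
    - [50,[-52,385,115],[0,0,45]]
    - [50,[-52,425,115],[0,0,45]]
    - [50,[-52,455,110],[0,0,45]]
    - [50,[-52,473,90],[0,0,45]]
    - [50,[-52,473,50],[0,0,45]]
    - [50,[-52,473,10],[0,0,45]]
    - [50,[-52,473,-25],[0,0,45]]
    - [50,[-52,473,-45],[0,0,45]]

```text
time_s: 4.6
eef_pos: [408.8, 163.3, 60.5]
ee_rot: [0.0, 1.0, -0.001, -0.003]
force: [0.3, 0.7, -1.8]
grip_width: 0.726
grip_force: 49.5
```

Emit:
apply_moves:
  targets:
    - [50,[0,0,-6],[0,0,0]]
    - [50,[0,0,-11],[0,0,0]]
    - [50,[0,0,-14],[0,0,0]]
    - [50,[0,0,-16],[0,0,0]]
    - [50,[0,0,-16],[0,0,0]]

```text
time_s: 5.1
eef_pos: [411.8, 163.3, 49.9]
ee_rot: [0.0, 1.0, -0.001, 0.001]
force: [-8.3, -4.8, 23.0]
grip_width: 0.722
grip_force: 52.2
```

Contact (23 N). I ease up 3 mm, release, and rise.

Emit:
apply_moves:
  targets:
    - [50,[0,0,2],[0,0,0]]
    - [50,[0,0,2],[0,0,0]]
    - [85,[0,0,2],[0,0,0]]
    - [85,[0,0,2],[0,0,0]]
    - [85,[0,0,2],[0,0,0]]
    - [85,[0,0,2],[0,0,0]]
    - [85,[0,0,30],[0,0,0]]
    - [85,[0,0,70],[0,0,0]]
    - [85,[0,0,120],[0,0,0]]
    - [85,[0,0,170],[0,0,0]]
    - [56,[0,0,210],[0,0,0]]
    - [56,[0,-40,230],[0,0,0]]
    - [56,[0,-80,230],[0,0,0]]
    - [56,[0,-120,230],[0,0,0]]
    - [56,[0,-120,230],[0,0,0]]

```text
time_s: 6.6
eef_pos: [411.0, 40.0, 277.3]
ee_rot: [0.0, 1.0, -0.003, 0.0]
force: [-0.4, 0.0, 0.3]
grip_width: 0.658
grip_force: 0.0
```

```bash
cat > mug.py <<'E'
from h import *
np.set_printoptions(precision=1,suppress=True)
def mug():
  for n in('scene','top'):
    im,d,ci=snap(n,'last_%s.png'%n); P=pts(d,ci); h=cv2.cvtColor(im,cv2.COLOR_BGR2HSV)
    m=(h[...,0]>95)&(h[...,0]<115)&(h[...,1]>80)&(P[...,2]>15)&(P[...,2]<200)&(abs(P[...,1])<300)&(P[...,0]>250)&(P[...,0]<600); q=P[m]
    if len(q)<20: print(n,'no mug',len(q)); continue
    r=np.ascontiguousarray(q[q[:,2]>q[:,2].max()-9][:,:2]); print(n,'mug',len(q),q.min(0),q.max(0),cv2.minEnclosingCircle(r))
  s=ctrl.sense(); print(s['time_s'],s['eef_pos'],s['ee_rot'],s['force'],s['joints'])
if __name__=='__main__': mug()
E
python3 mug.py
```

```text
scene mug 645 [349.4 128.8  15.3] [444.9 195.6  98. ] ((413.52490234375, 161.54754638671875), 31.83946418762207)
top mug 190 [344.9 132.9  15. ] [442.4 194.4  96.3] ((411.85992431640625, 163.60401916503906), 30.880029678344727)
6.7 [411.   42.9 277.3] [-0.  1. -0. -0.] [ 0.3 -0.3 -0.4] [-0.2  0.   1.7  0.   1.4  1.4]
```

View pics/last_scene.png

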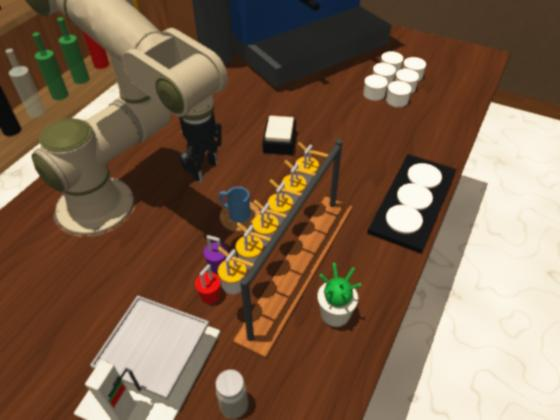

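Mug stands on the coaster at about (412,162). Next is the pail nearest the scale, at (577,-123.5).

Emit:
apply_moves:
  targets:
    - [56,[0,-40,25],[0,0,0]]
    - [56,[40,-75,25],[0,0,0]]
    - [56,[75,-105,25],[0,0,0]]
    - [56,[105,-135,25],[0,0,0]]
    - [56,[140,-166,25],[0,0,0]]
    - [56,[166,-166,25],[0,0,0]]
    - [56,[166,-166,25],[0,0,0]]
    - [56,[166,-166,25],[0,0,0]]
  squeeze: 40

```text
time_s: 7.5
eef_pos: [577.2, -121.3, 301.7]
ee_rot: [-0.0, 1.0, 0.0, -0.001]
force: [-0.4, 1.0, -0.3]
grip_width: 0.658
grip_force: 0.0
```

Run:
```python
from h import *
np.set_printoptions(precision=1,suppress=True)
im,d,w=snap('wrist','w2.png'); s=ctrl.sense(); print(s['eef_pos'],s['ee_rot'],s['force'])
im,d,ci=snap('top'); P=pts(d,ci); h=cv2.cvtColor(im,cv2.COLOR_BGR2HSV)
m=((P[...,2]>76)&(P[...,2]<92)&(P[...,1]<-180)&(P[...,1]>-425)&(P[...,0]>300)&(P[...,0]<620)).astype(np.uint8)
m=cv2.morphologyEx(m,cv2.MORPH_OPEN,np.ones((3,3))); q=np.ascontiguousarray(P[m>0][:,:2]); print(len(q),cv2.minAreaRect(q),cv2.boxPoints(cv2.minAreaRect(q)))
```

```text
[ 576.8 -121.4  302.2] [-0.  1. -0. -0.] [-1.  -0.7 -0.3]
3074 ((471.0077209472656, -317.70635986328125), (190.20066833496094, 191.57347106933594), 5.812541961669922) [[ 366.7 -232. ]
 [ 386.1 -422.6]
 [ 575.3 -403.4]
 [ 555.9 -212.8]]
```

View pics/w2.png

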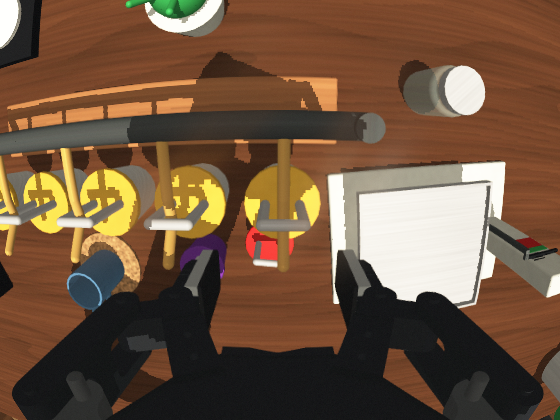

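The wrist view shows the bail at (283,225) against a finger midline of x≈277, so I shift 3 mm to -y, descend and grip.

Emit:
apply_moves:
  targets:
    - [56,[0,-3,-30],[0,0,0]]
    - [56,[0,-3,-55],[0,0,0]]
    - [56,[0,-3,-78],[0,0,0]]
    - [56,[0,-3,-93],[0,0,0]]
    - [56,[0,-3,-93],[0,0,0]]
    - [25,[0,-3,-93],[0,0,0]]
    - [25,[0,-3,-93],[0,0,0]]
    - [25,[0,-3,-93],[0,0,0]]
    - [25,[0,-3,-93],[0,0,0]]
    - [25,[0,-3,-93],[0,0,0]]
    - [25,[0,-3,-93],[0,0,0]]
    - [25,[0,-3,-93],[0,0,0]]
  squeeze: 40

```text
time_s: 8.8
eef_pos: [577.4, -125.8, 210.4]
ee_rot: [0.0, 1.0, -0.001, 0.001]
force: [-0.6, 1.2, 5.8]
grip_width: 0.405
grip_force: 40.0
```

Emit:
apply_moves:
  targets:
    - [25,[0,0,8],[0,0,0]]
    - [25,[0,0,18],[0,0,0]]
    - [25,[0,0,28],[0,0,0]]
    - [25,[0,0,28],[0,0,0]]
    - [25,[-12,0,28],[0,0,0]]
    - [25,[-30,0,28],[0,0,0]]
    - [25,[-50,0,28],[0,0,0]]
    - [25,[-70,0,28],[0,0,0]]
    - [25,[-85,0,35],[0,0,0]]
    - [25,[-90,-25,45],[0,0,0]]
    - [25,[-90,-60,50],[0,0,0]]
    - [25,[-85,-100,50],[0,0,0]]
    - [25,[-75,-140,50],[0,0,0]]
    - [25,[-65,-175,50],[0,0,0]]
    - [25,[-57,-205,40],[0,0,0]]
    - [25,[-55,-225,20],[0,0,0]]
    - [25,[-55,-233,0],[0,0,0]]
    - [25,[-55,-233,-20],[0,0,0]]
    - [25,[-55,-233,-32],[0,0,0]]
    - [25,[-55,-233,-38],[0,0,0]]

```text
time_s: 10.8
eef_pos: [521.8, -358.3, 170.2]
ee_rot: [-0.001, 1.0, -0.001, -0.001]
force: [0.3, 0.0, -0.4]
grip_width: 0.402
grip_force: 40.1
```

Run:
```python
from h import *
s=ctrl.sense(); print(s['eef_pos'],s['force'])
im,d,w=snap('wrist','w3.png'); im,d,w=snap('scene','s3.png')
```

```text
[ 521.78151051 -358.33574726  170.17303004] [ 0.25286322  0.04318319 -0.41890689]
```

View pics/s3.png

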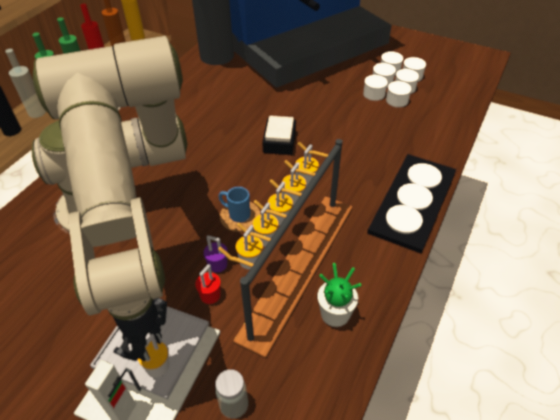

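The pail hangs upright over the pan and the mug is still on its coaster. I lower slowly.

Emit:
apply_moves:
  targets:
    - [25,[0,0,-3],[0,0,0]]
    - [25,[0,0,-6],[0,0,0]]
    - [25,[0,0,-9],[0,0,0]]
    - [25,[0,0,-12],[0,0,0]]
    - [25,[0,0,-14],[0,0,0]]
    - [25,[0,0,-16],[0,0,0]]
    - [25,[0,0,-16],[0,0,0]]
    - [25,[0,0,-16],[0,0,0]]

```text
time_s: 11.7
eef_pos: [522.0, -358.8, 155.4]
ee_rot: [0.0, 1.0, -0.001, 0.0]
force: [-0.8, 0.0, -0.1]
grip_width: 0.404
grip_force: 40.2
```

Emit:
apply_moves:
  targets:
    - [25,[0,0,-2],[0,0,0]]
    - [25,[0,0,-4],[0,0,0]]
    - [25,[0,0,-4],[0,0,0]]
    - [25,[0,0,-4],[0,0,0]]

```text
time_s: 12.1
eef_pos: [522.1, -358.7, 151.3]
ee_rot: [0.0, 1.0, -0.001, 0.0]
force: [-0.1, 0.2, 0.7]
grip_width: 0.408
grip_force: 40.3
```

```bash
cat > pan.py <<'E'
from h import *
np.set_printoptions(precision=1,suppress=True)
s=ctrl.sense(); print(s['time_s'],s['eef_pos'],s['force'])
im,d,w=snap('scene','ps.png'); P=pts(d,w)
c=np.array([471,-318]); yaw=np.radians(5.8); R=np.array([[np.cos(yaw),np.sin(yaw)],[-np.sin(yaw),np.cos(yaw)]])
L=(P[...,:2]-c)@R.T; Z=P[...,2]
m=(abs(L[...,0])<85)&(abs(L[...,1])<85)&(Z>30)&(Z<90); h=np.histogram(Z[m],np.arange(30,92,3)); print(*zip(h[1][:-1].astype(int),h[0]))
k=h[1][np.argmax(h[0])]; print('pan z',np.median(Z[m&(abs(Z-k-1.5)<4)]))
im2=cv2.resize(im[330:420,70:190],None,fx=5,fy=5,interpolation=cv2.INTER_CUBIC); cv2.imwrite('pics/ptr.png',im2)
E
python3 pan.py
```

```text
12.1 [ 522.1 -358.7  151.3] [-0.1  0.2  0.7]
(np.int64(30), np.int64(0)) (np.int64(33), np.int64(0)) (np.int64(36), np.int64(0)) (np.int64(39), np.int64(0)) (np.int64(42), np.int64(0)) (np.int64(45), np.int64(0)) (np.int64(48), np.int64(0)) (np.int64(51), np.int64(0)) (np.int64(54), np.int64(0)) (np.int64(57), np.int64(0)) (np.int64(60), np.int64(0)) (np.int64(63), np.int64(6)) (np.int64(66), np.int64(253)) (np.int64(69), np.int64(1138)) (np.int64(72), np.int64(818)) (np.int64(75), np.int64(103)) (np.int64(78), np.int64(14)) (np.int64(81), np.int64(19)) (np.int64(84), np.int64(10)) (np.int64(87), np.int64(12))
pan z 71.32421
```

View pics/ptr.png

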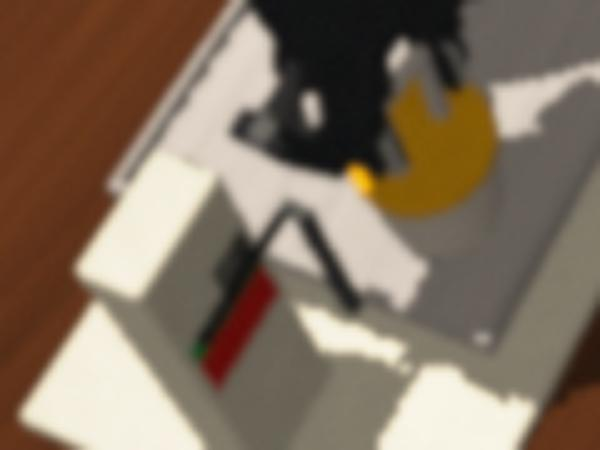

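The pan has sunk about 9 mm, so it carries the pail and the arm is barely loading it. I release and rise.

Emit:
apply_moves:
  targets:
    - [40,[0,0,0],[0,0,0]]
    - [48,[0,0,0],[0,0,0]]
    - [56,[0,0,0],[0,0,0]]
    - [56,[0,0,0],[0,0,0]]
    - [56,[0,0,0],[0,0,0]]
    - [56,[0,0,30],[0,0,0]]
    - [56,[0,0,75],[0,0,0]]
    - [56,[0,0,120],[0,0,0]]
    - [56,[0,0,150],[0,0,0]]
    - [56,[5,45,150],[0,0,0]]
    - [56,[15,90,150],[0,0,0]]
    - [56,[25,135,150],[0,0,0]]
    - [56,[35,180,150],[0,0,0]]
    - [56,[45,225,150],[0,0,0]]
    - [56,[50,270,150],[0,0,0]]
    - [56,[55,311,150],[0,0,0]]
    - [56,[55,311,150],[0,0,0]]
    - [56,[55,311,150],[0,0,0]]

```text
time_s: 13.95
eef_pos: [577.0, -47.1, 301.4]
ee_rot: [0.0, 1.0, -0.0, 0.0]
force: [0.1, 0.3, 0.2]
grip_width: 0.659
grip_force: 0.0
```

```bash
cat >> pan.py <<'E'
import mug; mug.mug()
E
python3 pan.py
python3 - <<'E'
from h import *
cv2.imwrite('pics/w4.png',np.hstack([cv2.resize(cv2.imread('pics/ps.png'),(400,300)),cv2.resize(snap('wrist')[0],(400,300))]))
E
```

```text
13.95 [577.  -47.1 301.4] [0.1 0.3 0.2]
(np.int64(30), np.int64(0)) (np.int64(33), np.int64(0)) (np.int64(36), np.int64(0)) (np.int64(39), np.int64(0)) (np.int64(42), np.int64(0)) (np.int64(45), np.int64(0)) (np.int64(48), np.int64(0)) (np.int64(51), np.int64(0)) (np.int64(54), np.int64(0)) (np.int64(57), np.int64(0)) (np.int64(60), np.int64(0)) (np.int64(63), np.int64(0)) (np.int64(66), np.int64(6)) (np.int64(69), np.int64(221)) (np.int64(72), np.int64(1663)) (np.int64(75), np.int64(1863)) (np.int64(78), np.int64(318)) (np.int64(81), np.int64(18)) (np.int64(84), np.int64(13)) (np.int64(87), np.int64(12))
pan z 75.391594
scene mug 146 [349.6 134.2  15.2] [447.1 194.3  94.3] ((404.8883056640625, 153.5696258544922), 31.049560546875)
top mug 188 [344.9 133.   15.1] [442.4 192.4  95.6] ((411.74639892578125, 163.6337127685547), 30.902786254882812)
14.1 [576.9 -48.8 301.2] [ 0.  1. -0. -0.] [-0.8 -0.1  1.1] [-0.3  0.4  1.2 -0.   1.5  1.3]
```

View pics/w4.png

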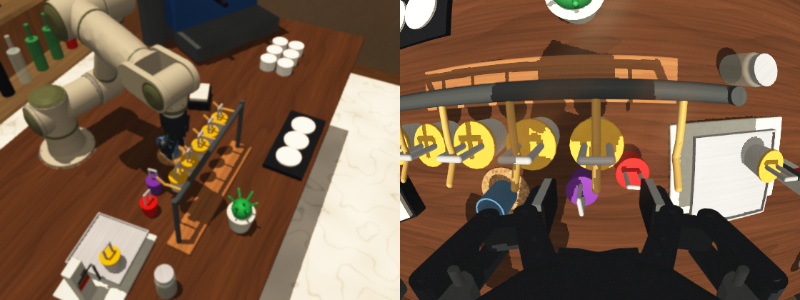

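Pail A stands upright on the pan, sunk about 5 mm (~108 g). The mug is fine. I take the second pail; its bail is centred in the wrist view at column ~276.

Emit:
apply_moves:
  targets:
    - [56,[0,0,-30],[0,0,0]]
    - [56,[0,0,-55],[0,0,0]]
    - [56,[0,0,-78],[0,0,0]]
    - [56,[0,0,-92],[0,0,0]]
    - [56,[0,0,-92],[0,0,0]]
    - [25,[0,0,-92],[0,0,0]]
    - [25,[0,0,-92],[0,0,0]]
    - [25,[0,0,-92],[0,0,0]]
    - [25,[0,0,-92],[0,0,0]]
    - [25,[0,0,-92],[0,0,0]]
    - [25,[0,0,-92],[0,0,0]]
    - [25,[0,0,-92],[0,0,0]]

```text
time_s: 15.35
eef_pos: [577.4, -48.1, 210.2]
ee_rot: [0.0, 1.0, -0.001, 0.001]
force: [0.7, -1.9, 6.0]
grip_width: 0.411
grip_force: 40.3
```

Emit:
apply_moves:
  targets:
    - [25,[0,0,8],[0,0,0]]
    - [25,[0,0,18],[0,0,0]]
    - [25,[0,0,28],[0,0,0]]
    - [25,[0,0,28],[0,0,0]]
    - [25,[-12,0,28],[0,0,0]]
    - [25,[-30,0,28],[0,0,0]]
    - [25,[-50,0,28],[0,0,0]]
    - [25,[-70,0,28],[0,0,0]]
    - [25,[-85,0,35],[0,0,0]]
    - [25,[-95,-25,45],[0,0,0]]
    - [25,[-95,-60,50],[0,0,0]]
    - [25,[-95,-100,50],[0,0,0]]
    - [25,[-85,-140,50],[0,0,0]]
    - [25,[-75,-175,45],[0,0,0]]
    - [25,[-65,-200,35],[0,0,0]]
    - [25,[-63,-215,20],[0,0,0]]
    - [25,[-63,-221,0],[0,0,0]]
    - [25,[-63,-221,-20],[0,0,0]]
    - [25,[-63,-221,-34],[0,0,0]]
    - [25,[-63,-221,-42],[0,0,0]]

```text
time_s: 17.35
eef_pos: [513.3, -267.8, 165.4]
ee_rot: [-0.001, 1.0, -0.001, -0.001]
force: [0.2, 0.5, -1.1]
grip_width: 0.407
grip_force: 40.2
```

Emit:
apply_moves:
  targets:
    - [25,[0,0,-4],[0,0,0]]
    - [25,[0,0,-7],[0,0,0]]
    - [25,[0,0,-10],[0,0,0]]
    - [25,[0,0,-12],[0,0,0]]
    - [25,[0,0,-14],[0,0,0]]
    - [25,[0,0,-16],[0,0,0]]
    - [25,[0,0,-18],[0,0,0]]
    - [25,[0,0,-18],[0,0,0]]
    - [25,[0,0,-18],[0,0,0]]
    - [40,[0,0,-18],[0,0,0]]
    - [48,[0,0,-18],[0,0,0]]
    - [56,[0,0,-18],[0,0,0]]
    - [56,[0,0,-18],[0,0,0]]
    - [56,[0,0,-18],[0,0,0]]
    - [56,[0,0,15],[0,0,0]]
    - [56,[0,0,55],[0,0,0]]
    - [56,[0,0,100],[0,0,0]]
    - [56,[0,0,136],[0,0,0]]

```text
time_s: 19.15
eef_pos: [514.0, -268.7, 306.1]
ee_rot: [0.001, 1.0, -0.001, 0.001]
force: [0.1, -0.2, 0.3]
grip_width: 0.653
grip_force: 0.0
```

Emit:
apply_moves:
  targets:
    - [56,[5,45,0],[0,0,0]]
    - [56,[15,90,0],[0,0,0]]
    - [56,[25,135,0],[0,0,0]]
    - [56,[35,180,0],[0,0,0]]
    - [56,[45,225,0],[0,0,0]]
    - [56,[55,265,0],[0,0,0]]
    - [56,[63,298,0],[0,0,0]]
    - [56,[63,298,0],[0,0,0]]
    - [56,[63,298,0],[0,0,0]]

```text
time_s: 20.05
eef_pos: [577.0, 29.6, 303.2]
ee_rot: [0.0, 1.0, -0.0, -0.0]
force: [-0.1, -0.3, -0.3]
grip_width: 0.653
grip_force: 0.0
```

```bash
python3 pan.py
python3 - <<'E'
from h import *
cv2.imwrite('pics/w5.png',np.hstack([cv2.resize(cv2.imread('pics/ps.png'),(400,300)),cv2.resize(snap('wrist')[0],(400,300))]))
E
```

```text
20.05 [577.   29.6 303.2] [-0.1 -0.3 -0.3]
(np.int64(30), np.int64(0)) (np.int64(33), np.int64(0)) (np.int64(36), np.int64(0)) (np.int64(39), np.int64(0)) (np.int64(42), np.int64(0)) (np.int64(45), np.int64(0)) (np.int64(48), np.int64(0)) (np.int64(51), np.int64(0)) (np.int64(54), np.int64(0)) (np.int64(57), np.int64(0)) (np.int64(60), np.int64(21)) (np.int64(63), np.int64(531)) (np.int64(66), np.int64(1813)) (np.int64(69), np.int64(956)) (np.int64(72), np.int64(83)) (np.int64(75), np.int64(29)) (np.int64(78), np.int64(25)) (np.int64(81), np.int64(26)) (np.int64(84), np.int64(25)) (np.int64(87), np.int64(24))
pan z 67.929504
scene mug 687 [346.6 128.8  15. ] [445.9 194.8  97.4] ((413.1554260253906, 162.38690185546875), 33.28079605102539)
top mug 192 [344.7 132.9  15. ] [442.3 194.5  97.9] ((411.6347351074219, 163.5980987548828), 30.94010353088379)
20.2 [576.9  28.2 303.3] [ 0.  1. -0. -0.] [ 0.6 -0.5  0.6] [-0.2  0.4  1.2 -0.   1.5  1.4]
```

View pics/w5.png

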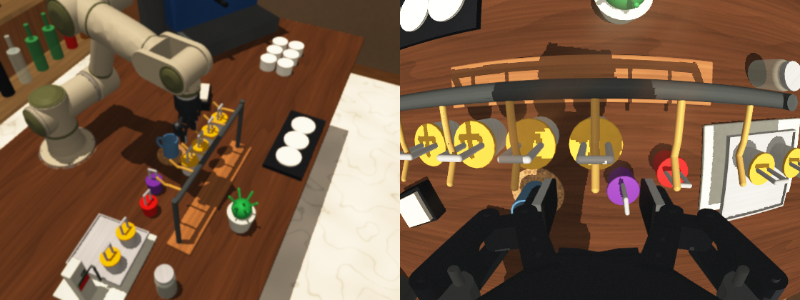

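Both pails stand upright; the pan has sunk about 12.5 mm (~255 g). A third is needed.

Emit:
apply_moves:
  targets:
    - [56,[0,1,-30],[0,0,0]]
    - [56,[0,1,-55],[0,0,0]]
    - [56,[0,1,-78],[0,0,0]]
    - [56,[0,1,-93],[0,0,0]]
    - [56,[0,1,-93],[0,0,0]]
    - [25,[0,1,-93],[0,0,0]]
    - [25,[0,1,-93],[0,0,0]]
    - [25,[0,1,-93],[0,0,0]]
    - [25,[0,1,-93],[0,0,0]]
    - [25,[0,1,-93],[0,0,0]]
    - [25,[0,1,-93],[0,0,0]]
    - [25,[0,1,-93],[0,0,0]]

```text
time_s: 21.45
eef_pos: [577.5, 30.0, 211.3]
ee_rot: [0.0, 1.0, -0.001, 0.001]
force: [1.0, -1.4, 5.8]
grip_width: 0.408
grip_force: 40.2
```

Emit:
apply_moves:
  targets:
    - [25,[0,0,8],[0,0,0]]
    - [25,[0,0,18],[0,0,0]]
    - [25,[0,0,28],[0,0,0]]
    - [25,[0,0,28],[0,0,0]]
    - [25,[-12,0,28],[0,0,0]]
    - [25,[-30,0,28],[0,0,0]]
    - [25,[-50,0,28],[0,0,0]]
    - [25,[-70,0,28],[0,0,0]]
    - [25,[-90,0,35],[0,0,0]]
    - [25,[-105,-25,45],[0,0,0]]
    - [25,[-115,-60,50],[0,0,0]]
    - [25,[-125,-100,50],[0,0,0]]
    - [25,[-135,-140,50],[0,0,0]]
    - [25,[-145,-180,50],[0,0,0]]
    - [25,[-152,-220,50],[0,0,0]]
    - [25,[-157,-260,45],[0,0,0]]
    - [25,[-157,-290,30],[0,0,0]]
    - [25,[-157,-307,5],[0,0,0]]
    - [25,[-157,-307,-25],[0,0,0]]
    - [25,[-157,-307,-45],[0,0,0]]

```text
time_s: 23.45
eef_pos: [419.3, -276.6, 163.2]
ee_rot: [-0.001, 1.0, -0.001, -0.001]
force: [-0.5, 0.1, -1.2]
grip_width: 0.409
grip_force: 40.2
```

Emit:
apply_moves:
  targets:
    - [25,[0,0,-5],[0,0,0]]
    - [25,[0,0,-9],[0,0,0]]
    - [25,[0,0,-12],[0,0,0]]
    - [25,[0,0,-15],[0,0,0]]
    - [25,[0,0,-17],[0,0,0]]
    - [25,[0,0,-19],[0,0,0]]
    - [25,[0,0,-21],[0,0,0]]
    - [25,[0,0,-23],[0,0,0]]
    - [25,[0,0,-23],[0,0,0]]
    - [25,[0,0,-23],[0,0,0]]
    - [40,[0,0,-23],[0,0,0]]
    - [48,[0,0,-23],[0,0,0]]
    - [56,[0,0,-23],[0,0,0]]
    - [56,[0,0,-23],[0,0,0]]
    - [56,[0,0,-23],[0,0,0]]
    - [56,[0,0,15],[0,0,0]]
    - [56,[0,0,55],[0,0,0]]
    - [56,[0,0,100],[0,0,0]]
    - [56,[0,0,138],[0,0,0]]

```text
time_s: 25.35
eef_pos: [419.9, -276.6, 305.7]
ee_rot: [0.001, 1.0, -0.001, 0.001]
force: [0.8, -0.4, -0.1]
grip_width: 0.655
grip_force: 0.0
```

Emit:
apply_moves:
  targets:
    - [56,[20,45,0],[0,0,0]]
    - [56,[40,90,0],[0,0,0]]
    - [56,[60,130,0],[0,0,0]]
    - [56,[80,170,0],[0,0,0]]
    - [56,[100,210,0],[0,0,0]]
    - [56,[120,250,0],[0,0,0]]
    - [56,[140,290,0],[0,0,0]]
    - [56,[150,335,0],[0,0,0]]
    - [56,[157,365,0],[0,0,0]]
    - [56,[157,385,0],[0,0,0]]
    - [56,[157,385,0],[0,0,0]]
    - [56,[157,385,0],[0,0,0]]

```text
time_s: 26.55
eef_pos: [577.0, 108.0, 303.2]
ee_rot: [0.0, 1.0, -0.001, -0.0]
force: [-0.3, -0.6, 0.1]
grip_width: 0.653
grip_force: 0.0
```

```bash
python3 pan.py
python3 - <<'E'
from h import *
a=cv2.imread('pics/ptr.png'); cv2.imwrite('pics/w6.png',np.hstack([cv2.resize(a,(400,300)),cv2.resize(snap('wrist')[0],(400,300))]))
E
```

```text
26.55 [577.  108.  303.2] [-0.3 -0.6  0.1]
(np.int64(30), np.int64(0)) (np.int64(33), np.int64(0)) (np.int64(36), np.int64(0)) (np.int64(39), np.int64(0)) (np.int64(42), np.int64(0)) (np.int64(45), np.int64(0)) (np.int64(48), np.int64(0)) (np.int64(51), np.int64(2)) (np.int64(54), np.int64(187)) (np.int64(57), np.int64(1309)) (np.int64(60), np.int64(1200)) (np.int64(63), np.int64(203)) (np.int64(66), np.int64(44)) (np.int64(69), np.int64(32)) (np.int64(72), np.int64(38)) (np.int64(75), np.int64(42)) (np.int64(78), np.int64(36)) (np.int64(81), np.int64(40)) (np.int64(84), np.int64(37)) (np.int64(87), np.int64(45))
pan z 59.60418
scene mug 662 [345.9 129.   15.1] [445.1 194.5  96.2] ((413.7485046386719, 161.6053924560547), 32.882450103759766)
top no mug 0
26.7 [577.1 107.2 303.4] [ 0.  1. -0.  0.] [-0.5  0.7  0.1] [-0.   0.4  1.2 -0.   1.6  1.6]
```

View pics/w6.png

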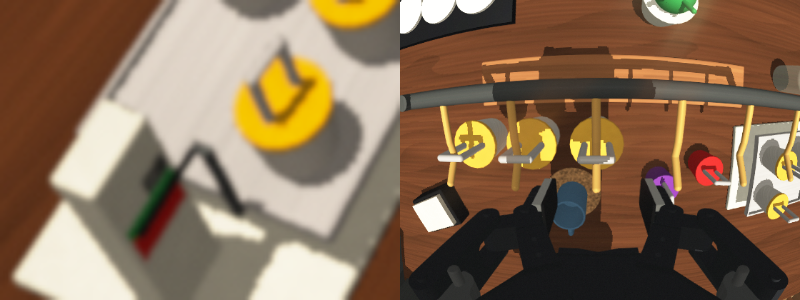

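Three pails stand on the pan, sunk about 20.5 mm, which is close to the band's lower edge (19.6). I measure more precisely against the counter and the painted band.

```bash
cat > w.py <<'E'
from h import *
np.set_printoptions(precision=2,suppress=True)
c=np.array([471,-318]); yaw=np.radians(5.8); R=np.array([[np.cos(yaw),np.sin(yaw)],[-np.sin(yaw),np.cos(yaw)]])
def an(im,P,tag):
    L=(P[...,:2]-c)@R.T; Z=P[...,2]; h=cv2.cvtColor(im,cv2.COLOR_BGR2HSV); H,S,V=[h[...,i].astype(int) for i in range(3)]
    pl=(abs(L[...,0])<88)&(abs(L[...,1])<88)&(S<50)&(V>70)
    zz=Z[pl&(Z<85)&(Z>40)]; k=np.median(zz); zz=zz[abs(zz-k)<4]; pz=np.median(zz)
    ct=(L[...,0]>-190)&(L[...,0]<190)&(L[...,1]<200)&(L[...,1]>-150)&(abs(Z)<12)&(S>90)&(H<25)&((abs(L[...,0])>125))
    cz=np.median(Z[ct]); print(tag,'pan',pz,'counter',cz,'diff',pz-cz,pl.sum(),ct.sum())
    col=(L[...,1]<-95)&(L[...,1]>-175)&(abs(L[...,0])<70)
    for nm,m in(('green',(H>40)&(H<85)&(S>80)),('red',((H<6)|(H>174))&(S>100)),('black',(V<55))):
        q=col&m&(Z>60)
        if q.sum()>3:
            l=np.c_[L[q],Z[q]]; print('  ',nm,q.sum(),'z pct',np.percentile(Z[q],[3,25,50,75,97]),'Lx',np.percentile(l[:,0],[5,50,95]),'Ly',np.percentile(l[:,1],[5,50,95]))
if __name__=='__main__':
    for n in('scene','top'):
        z=np.load(n+'0.npz'); an(z['im'],z['P'].astype(np.float32),n+' start(12.3)')
        for _ in range(2): im,d,ci=snap(n); P=pts(d,ci); an(im,P,n)
    cv2.imwrite('pics/colz.png',cv2.resize(snap('scene')[0][360:420,75:165],None,fx=8,fy=8,interpolation=cv2.INTER_CUBIC))
E
python3 w.py
```

```text
scene start(12.3) pan 67.93205 counter 0.77523685 diff 67.156815 4571 5073
   green 7 z pct [141.87 142.58 143.54 148.96 159.02] Lx [15.28 16.24 21.32] Ly [-159.83 -157.99 -155.78]
   red 153 z pct [110.03 117.81 125.9  133.3  158.1 ] Lx [15.   16.71 24.34] Ly [-157.29 -138.62 -119.15]
   black 118 z pct [ 80.57 150.29 156.97 160.25 166.12] Lx [15.2  23.14 34.01] Ly [-155.22 -127.06 -100.54]
scene pan 59.813118 counter 0.7562145 diff 59.056904 3961 5072
   green 80 z pct [143.38 145.99 149.68 151.85 154.73] Lx [14.86 17.14 23.42] Ly [-157.37 -137.53 -119.59]
   red 117 z pct [109.64 116.16 121.77 129.02 151.73] Lx [15.2  16.83 24.61] Ly [-157.79 -140.73 -120.47]
   black 114 z pct [ 73.79 143.65 151.63 154.21 165.14] Lx [15.22 23.39 34.  ] Ly [-154.15 -127.2  -100.35]
scene pan 59.90322 counter 0.74997103 diff 59.15325 3956 5065
   green 78 z pct [141.8  145.85 149.16 150.95 154.94] Lx [15.24 17.02 23.13] Ly [-156.59 -137.01 -120.65]
   red 116 z pct [109.26 117.01 122.16 127.22 149.99] Lx [15.48 16.82 24.77] Ly [-157.9  -139.56 -120.19]
   black 112 z pct [ 70.67 144.43 150.32 153.93 166.18] Lx [15.25 23.32 34.17] Ly [-153.59 -126.85 -100.2 ]
top start(12.3) pan 66.6784 counter -0.50089943 diff 67.1793 3544 4911
   black 22 z pct [ 84.5  128.18 157.22 159.02 161.45] Lx [20.85 22.35 31.1 ] Ly [-151.92 -120.18  -95.43]
top pan 58.679646 counter -0.5300752 diff 59.20972 2928 5170
   black 26 z pct [ 87.93 122.67 146.84 149.68 156.25] Lx [20.79 22.94 30.7 ] Ly [-151.76 -122.39  -95.17]
top pan 58.502235 counter -0.5239297 diff 59.026165 2925 5186
   black 24 z pct [ 81.27 124.8  148.4  152.25 155.98] Lx [20.76 22.68 30.63] Ly [-151.69 -124.01  -95.63]
```

View pics/colz.png

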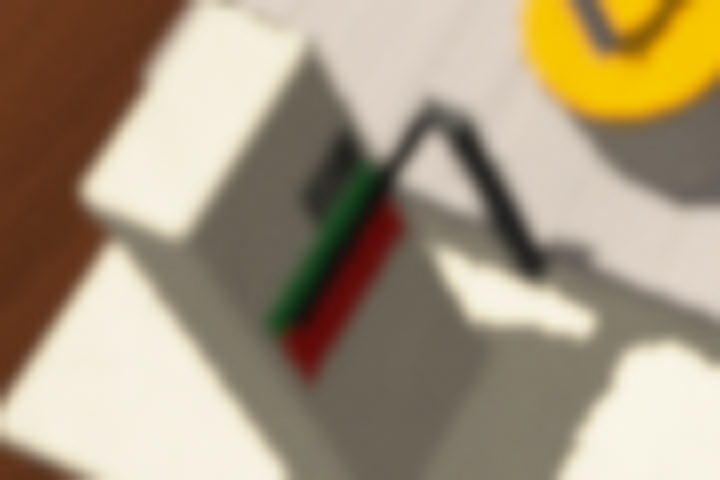

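Run:
```python
from w import *
def go(im,P,tag):
    L=(P[...,:2]-c)@R.T; Z=P[...,2]; h=cv2.cvtColor(im,cv2.COLOR_BGR2HSV); H,S,V=[h[...,i].astype(int) for i in range(3)]
    col=(L[...,1]<-118)&(L[...,1]>-160)&(abs(L[...,0])<70)&(Z>60)
    B=im[...,0].astype(int);G=im[...,1].astype(int);Rd=im[...,2].astype(int)
    for nm,m in(('black',(V<45)&(S<90)),('green',(G>Rd+25)&(G>B+15)),('red',(Rd>G+40))):
        q=col&m
        if q.sum()<3: print(tag,nm,q.sum()); continue
        print(tag,nm,q.sum(),'Lx hist',np.histogram(L[q][:,0],[10,14,16,18,20,22,24,26,28])[0],'Z hist',np.histogram(Z[q],np.arange(108,176,4))[0])
        for a in((14,19),(19.5,27)):
            r=q&(L[...,0]>a[0])&(L[...,0]<a[1])
            if r.sum()>3: print('    Lx',a,r.sum(),'Z med/5/95',np.percentile(Z[r],[50,5,95]))
for n in('scene','top'):
    z=np.load(n+'0.npz'); go(z['im'],z['P'].astype(np.float32),n+'0')
    im,d,ci=snap(n); go(im,pts(d,ci),n)
```

```text
scene0 black 34 Lx hist [ 0  7  2  0  9 13  3  0] Z hist [ 0  0  0  0  0  0  0  0  0  0  1  3 17 12  1  0]
    Lx (14, 19) 9 Z med/5/95 [159.14 152.38 164.94]
    Lx (19.5, 27) 25 Z med/5/95 [159.62 155.79 162.32]
scene0 green 2
scene0 red 130 Lx hist [ 0 30 93  5  0  0  2  0] Z hist [10 18 18 17 17 15 22 10  1  0  0  0  2  0  0  0]
    Lx (14, 19) 128 Z med/5/95 [124.41 111.19 136.87]
scene black 10 Lx hist [0 4 2 0 0 3 1 0] Z hist [0 0 0 0 0 0 0 0 0 0 1 3 1 4 1 0]
    Lx (14, 19) 6 Z med/5/95 [162.35 159.29 164.32]
    Lx (19.5, 27) 4 Z med/5/95 [152.69 150.12 153.94]
scene green 48 Lx hist [ 0 10 30  1  5  2  0  0] Z hist [ 0  0  0  0  0  0  0  1  7 16 19  5  0  0  0  0]
    Lx (14, 19) 40 Z med/5/95 [147.26 143.28 150.77]
    Lx (19.5, 27) 8 Z med/5/95 [151.83 148.77 154.32]
scene red 100 Lx hist [ 0 21 75  1  0  0  2  1] Z hist [10 15 19 19 17 12  3  0  0  0  2  1  0  0  0  0]
    Lx (14, 19) 97 Z med/5/95 [120.21 109.13 130.16]
top0 black 2
top0 green 0
top0 red 0
top black 3 Lx hist [0 0 0 0 2 1 0 0] Z hist [0 0 0 0 0 0 0 0 0 0 1 2 0 0 0 0]
top green 0
top red 0
```

Run:
```python
from w import *
import mug
im,d,ci=snap('scene'); P=pts(d,ci); h=cv2.cvtColor(im,cv2.COLOR_BGR2HSV); Z=P[...,2]; an(im,P,'final')
m=((h[...,0]>20)&(h[...,0]<32)&(h[...,1]>150)&(Z>108)&(Z<205)&(P[...,0]<650)&(P[...,0]>300)).astype(np.uint8)
k,l,st,ce=cv2.connectedComponentsWithStats(m)
for i in range(1,k):
    if st[i,4]>40: q=P[l==i]; print(st[i,4],np.median(q,0),q.max(0)-q.min(0))
mug.mug()
```

```text
final pan 59.94303 counter 0.793761 diff 59.14927 3929 5072
   green 79 z pct [142.6 146.8 149.2 150.9 153.4] Lx [15.4 17.2 22.6] Ly [-157.1 -137.5 -120.2]
   red 118 z pct [109.1 116.6 122.5 128.4 151.3] Lx [15.2 16.8 25.4] Ly [-158.4 -139.9 -120.6]
   black 111 z pct [ 72.9 144.9 150.6 153.6 167.4] Lx [15.8 23.2 34.6] Ly [-153.7 -126.8 -101. ]
141 [587.  262.7 192.9] [58.7 51.  10.6]
58 [578.9 167.9 192.6] [36.7 23.5  9.5]
367 [ 422.8 -278.1  119.9] [61.2 59.1 10.9]
384 [ 517.1 -271.1  119.6] [60.3 58.4 11.5]
436 [ 525.3 -360.4  119.8] [58.2 59.8 10.4]
scene mug 664 [348.1 128.5  15. ] [446.2 194.4  98.7] ((412.2117919921875, 159.52020263671875), 32.740562438964844)
top no mug 0
27.25 [577.  108.2 303.3] [-0.  1. -0.  0.] [-1.3  0.2  1.2] [-0.   0.4  1.2  0.   1.6  1.6]
```

```bash
python3 -c "
from rig import ctrl
print(ctrl.finish_job())"
```

```text
the job is handed in; nothing more can be done
None
```

Job handed in: the mug is on the coaster, and three pails stand upright on the pan, sunk about 20.9 mm (≈426 g), which is inside the green band but only about 1.3 mm from its lower edge; the other three pails still hang on their hooks.

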